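Lay out the tournament set in the display tray

ROBOT

A 6-joint arm with a two-finger parallel gripper is mounted at the origin on the work surface. World frame = base frame: x ahead of the robot, y to its left, z up, the work surface at z = 0. Lengths are in m, angles in degrees, forces in N, time in s.
With the tool pointing down it reaches from about 0.4 to 0.825 m from the base axis. Payload 7 kg.
Tool frame: the origin (TCP) lies at the very end of the fingers, on their centre line; the grasp point (between the pads) lies 19 mm behind it (ctrl.grasp_offset is the distance from the TCP to the grasp point, in m); z points along the fingers, y is the line along which they close (so a half turn about z gives the same grasp; the last joint's range is limited). The gripper opens to 88 mm and grips with 3 to 60 N. Pads are 19 mm wide; open, the fingers measure 130 mm over their backs; the gripper's body (78 mm by 193 mm) begins 47 mm behind the grasp point.
Start: joints at [-56.144, 20.546, 0.682, 0, -70.136, -16.507], TCP at [0.201, -0.644, 0.227] pointing down, gripper open.
Joint ranges: [-176.03, 176.03], [-82.01, 121.73], [-58.28, 71.71], [-173.87, 95.51], [-174.79, -0.11], [-173.66, 173.66]. Speed limits (degrees/s): [136.94, 136.94, 172.46, 180, 180, 180].

INTERFACE

Orientations are given as [roll, pitch, yaw] about the fixed x, y, z axes, in that order (R = Rz(yaw) Ry(pitch) Rx(roll)).
In Python, from plant import ctrl gives the robot as it stands. The module is installed in compiled form; this text tells all that it offers.
- The arm moves only by the tool jog_arm, never from a script. Its argument "plan" is a list that holds one entry, the list of rows, each a list of 7 numbers: the opening, from 0 (shut) to 1 (fully open), then the shift along the tool's x, y, z in m, then the turn, a rotation vector about the tool's x, y, z in degrees. A call has 1 to 20 rows; each row is the pose to reach, as a shift and turn from the pose commanded when the call began, along the tool's axes at that moment; what a row does not reach only later rows make up. A row lasts 1/8 s, in which the tool goes at most 62.5 mm and 10.7 degrees, less where a joint would pass 70% of its speed; a pose out of reach is approached as far as the arm can. A call with a gripper value outside its range is refused whole. The fingers move at their own pace and stop on an object; the grip force is fixed at half the most. Time passes only in rows, so rows that repeat a pose let the fingers close. It gives the time, the measured TCP pose, the force, the opening and the grip force at its end, in the units of the state.
- ctrl.get_obs(): the state, without advancing time (a new reading comes with each control period).
- ctrl.snapshot(name): name is "side" or "top" or "wrist"; returns a dict with "image" (400x640x3 uint8, red, green, blue), "vertical_fov" (degrees; the focal length in pixels is half the picture's height over the tangent of half this angle, whatever the lens; pixels are square), "cx", "cy" (the principal point, pixels), "R" (3x3) and "t" (3): a world point X has camera coordinates R X + t; the wrist camera has in their place "T_tool_cam" (4x4, takes a point from camera to tool coordinates, whose origin is the TCP and whose axes are the flange's). Camera axes: x right, y down, z forward; pixel columns grow to the right and rows downward; lengths in m; the calibration is good to about 2 mm. A picture is of the moment at which its call begins: read the wrist's pose just before it. There is no depth.
- ctrl.close_job(): hands the job in; it is judged then, once.
The state is a dict: "clock": time; "joint_pos": joint angles; "qvel": joint speeds; "tau": joint torques, N m; "tool_pos": TCP position; "orientation": TCP orientation; "force": force on the tool from outside, world axes, zero at the start; "moment": the same for the moment, N m; "opening": finger opening in m; "gripper_force": force on a finger pad.
Only numpy, scipy, OpenCV 4.12 (cv2) and the standard library are available. Lean on these libraries where they do the work, as an engineer would, in place of code of your own. Each camera call takes 0.05 s, during which the arm holds its last target. There are 200 camera calls.

TASK

Make up the customer's tournament set in the dark wooden display tray: put the marbled orange striker in the middle of the blue felt pad, the brass pocket ring in the middle of the red pad, the sandalwood box in the middle of the green pad and the beech coin stacker in the middle of the yellow pad, each right way up, resting on its pad and let go. The plain orange striker and the steel ring are not part of the order: leave them where they lie.

Things in the scene. Friction and masses are not known exactly. Their poses are not given: they have to be found in the camera images.
- striker_marbled: The marbled striker: orange disc with cream-white wavy streaks on top, 41 mm in diameter, 10 mm thick, about 15 g, belongs on the blue pad. Origin at the centre of its underside, z up. Starts flat on the bench; no other thing's centre is nearer than 88 mm.
- ring_brass: The brass (golden) pocket ring: lies flat, outer diameter 56 mm, hole 45 mm, 10 mm high, about 65 g, belongs on the red pad. Origin on its axis in its underside, z up along the axis. Starts flat on the bench; no other thing's centre is nearer than 88 mm.
- sandal_box: The sandalwood box: squat closed cylinder of pale tan wood with a dark seam and dark circle on its lid (lid and body are one piece here), 56 mm in diameter, 34 mm tall, about 70 g, belongs on the green pad. Origin at the centre of its underside, z up. Starts upright on the bench, no other thing's centre nearer than 88 mm.
- stacker: The hand-turned beech coin stacker: round foot 48 mm in diameter and 8 mm high, on it an upright stem 22 mm in diameter up to 54 mm, then a knob 29 mm in diameter up to 74 mm (its full height), about 60 g, belongs on the yellow pad. The stem is the place to grip. Origin at the centre of the foot's underside, z up along the stem. Starts upright on the bench, no other thing's centre nearer than 88 mm.
- striker_plain: Look-alike, to be left alone: plain orange striker without streaks, 41 mm in diameter, 10 mm thick. Origin at the centre of its underside. Starts upright on the bench, no other thing's centre nearer than 88 mm. A three-coin pile (26 mm tall) and a small powder tin (46 mm tall) stand in the same field, as widely spaced.
- ring_steel: Look-alike, to be left alone: silvery steel ring, outer diameter 56 mm, hole 45 mm, 10 mm high. Origin on its axis in its underside. Starts upright on the bench, no other thing's centre nearer than 88 mm.
- pad_blue: Blue felt disc, 84 mm in diameter, 3 mm thick, fixed in the dark wooden tray (250 mm square, floor 6 mm thick, rim 12 mm above the bench; turned by up to 0.35 rad). Neighbouring pads' centres are 112 mm apart, the rim 63 mm from each centre. Origin at the centre of its underside, z up; its top is 3 mm higher, 9 mm above the bench.
- pad_red: Red felt disc, 84 mm in diameter, 3 mm thick, fixed in the dark wooden tray (250 mm square, floor 6 mm thick, rim 12 mm above the bench; turned by up to 0.35 rad). Neighbouring pads' centres are 112 mm apart, the rim 63 mm from each centre. Origin at the centre of its underside, z up; its top is 3 mm higher, 9 mm above the bench.
- pad_green: Green felt disc, 84 mm in diameter, 3 mm thick, fixed in the dark wooden tray (250 mm square, floor 6 mm thick, rim 12 mm above the bench; turned by up to 0.35 rad). Neighbouring pads' centres are 112 mm apart, the rim 63 mm from each centre. Origin at the centre of its underside, z up; its top is 3 mm higher, 9 mm above the bench.
- pad_yellow: Yellow felt disc, 84 mm in diameter, 3 mm thick, fixed in the dark wooden tray (250 mm square, floor 6 mm thick, rim 12 mm above the bench; turned by up to 0.35 rad). Neighbouring pads' centres are 112 mm apart, the rim 63 mm from each centre. Origin at the centre of its underside, z up; its top is 3 mm higher, 9 mm above the bench.
Things that resemble listed ones, but are neither listed nor needed, are in the scene too. What is shaped like the stacker but turquoise is not meant. There is more than one size of the ring_brass; the job needs the larger.

How it is judged (in metres and radians):
At the end, for the whole second after the job is handed in: Marbled striker on blue, brass ring on red, sandalwood box on green, stacker on yellow pad: centres within 13 mm, upright within 0.1 rad, underside under 6 mm above the pad's underside, at rest, released; plain striker and steel ring within 15 mm of their start (horizontal distance between striker_marbled and pad_blue below 0.013 m and z of striker_marbled in the frame of pad_blue between 0 and 0.006 m and angle between each of striker_marbled, ring_brass, sandal_box, stacker's own z axis and vertical below 0.1 rad and linear speed of each of striker_marbled, ring_brass, sandal_box, stacker below 0.02 m/s and angular speed of each of striker_marbled, ring_brass, sandal_box, stacker below 0.3 rad/s and horizontal distance between ring_brass and pad_red below 0.013 m and z of ring_brass in the frame of pad_red between 0 and 0.006 m and horizontal distance between sandal_box and pad_green below 0.013 m and z of sandal_box in the frame of pad_green between 0 and 0.006 m and horizontal distance between stacker and pad_yellow below 0.013 m and z of stacker in the frame of pad_yellow between 0 and 0.006 m and distance of each of striker_plain, ring_steel from where it was at the start of the episode below 0.015 m); the robot touches nothing.
It fails at once if a look-alike (plain striker or steel ring) is moved more than 15 mm (distance of any of striker_plain, ring_steel from where it was at the start of the episode above 0.015 m).
It also fails if it takes over 106 s, if anything falls off the work surface, if the arm or the gripper's body presses on something with over 40 N, if the wrist force passes 120 N, or if a joint passes its speed limit or range.

## Working session

There is one attempt and no reset: what is moved stays moved. The work goes in short steps, Python scripts to look and compute and a tool call to move; the robot and the scene stay as the last step left them, time stands still between calls to the robot, and variables do not carry over. Pictures are saved under pics/ and viewed, at most 14 in all, crops included, and the job is handed in when it is done.

Besides the shell and the picture viewer there is one more tool, called after ">>>" as name(argument=value, ...), one argument or row to a line, values as JSON. jog_arm: Moves the arm, as the interface text tells. Its arguments: {"type":"object","properties":{"plan":{"type":"array","items":{"type":"array","items":{"type":"array","items":{"type":"number"}}}}},"required":["plan"]}

```bash
mkdir -p pics
python3 - <<'E'
from plant import ctrl
import cv2,pickle
o=ctrl.get_obs();print(o)
for n in("top","side"):
    s=ctrl.snapshot(n);pickle.dump(s,open(n+'.pkl','wb'))
    cv2.imwrite(f'pics/{n}0.png',s['image'][:,:,::-1])
    print(n,s['vertical_fov'],s['cx'],s['cy'],s['R'],s['t'])
E
```

```text
{'clock': 0.0, 'joint_pos': array([-5.61449622e+01,  2.05903744e+01,  6.31700742e-01, -1.92650285e-02,
       -7.01348029e+01, -1.65063012e+01]), 'qvel': array([-0.02847465,  0.02349765,  0.07492401,  0.00471807,  0.06628911,
        0.08826575]), 'tau': array([-1.89130878e-03, -5.82725251e+01,  2.93052614e+01,  6.99729592e+00,
        6.85297549e-03, -1.68699376e-04]), 'tool_pos': array([ 0.20108606, -0.64382773,  0.2256216 ]), 'orientation': array([ 1.79905230e+02, -9.19721409e-03, -1.62657817e+02]), 'force': array([-0.14709103, -0.70408721, -0.1642462 ]), 'moment': array([-0.00941017, -0.05251572, -0.01529397]), 'gripper_force': 0.0, 'opening': 0.08763772456626513}
top 54.910250066510635 319.5148706458371 203.63760065680887 [[-0.0058074  -0.9999498  -0.00816476]
 [-0.98419498  0.00716067 -0.17694343]
 [ 0.17699301  0.00700814 -0.98418716]] [-0.04675058  0.54773693  0.90816921]
side 55.666587419105056 316.9144010759453 203.51485662141263 [[ 0.93536608 -0.35310459 -0.02018527]
 [-0.23144222 -0.56793245 -0.78986532]
 [ 0.2674412   0.74348495 -0.61294806]] [-0.53637678  0.12479011  0.79030127]
```

View pics/top0.png

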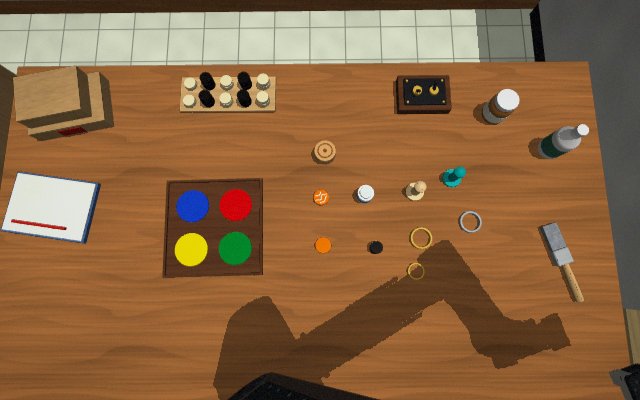

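View pics/side0.png

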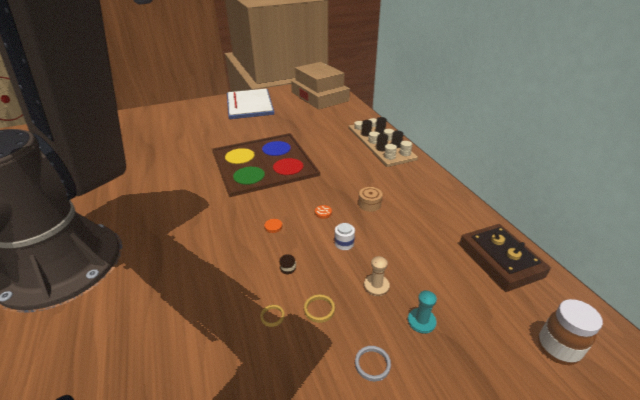

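The top view shows the marbled striker at (321,197), plain striker (323,245), box (324,152), stacker (415,193), large brass ring (421,238) and steel ring (470,222). The pads are blue (192,206), red (235,205), yellow (191,249) and green (235,248). The side view shows the same items, with the stacker at (377,284) and the brass ring at (319,307).

```bash
cat > h.py <<'E'
import numpy as np,cv2,pickle
def ray(s,u,v):
    f=200/np.tan(np.radians(s['vertical_fov']/2))
    d=np.array([(u-s['cx'])/f,(v-s['cy'])/f,1.])
    return -s['R'].T@s['t'], s['R'].T@d
def plane(s,u,v,z):
    c,d=ray(s,u,v); return c+d*(z-c[2])/d[2]
def proj(s,X):
    f=200/np.tan(np.radians(s['vertical_fov']/2)); p=s['R']@np.array(X)+s['t']
    return np.array([s['cx']+f*p[0]/p[2],s['cy']+f*p[1]/p[2]])
def blob(s,u,v,r,lo,hi):
    h=cv2.cvtColor(s['image'],cv2.COLOR_RGB2HSV)
    m=cv2.inRange(h,np.array(lo),np.array(hi)); k=np.zeros_like(m);cv2.circle(k,(u,v),r,255,-1);m&=k
    c,_=cv2.findContours(m,cv2.RETR_EXTERNAL,cv2.CHAIN_APPROX_NONE)
    return cv2.convexHull(np.vstack([x for x in c if len(x)>3])).reshape(-1,2).astype(float)
def disc(s,z,*a):
    P=np.array([plane(s,x,y,z)[:2] for x,y in blob(s,*a)])
    (cx,cy),(w,h),_=cv2.fitEllipse((P*1e4).astype(np.float32))
    return np.round([cx/1e4,cy/1e4,w/1e4,h/1e4],4)
E
python3 - <<'E'
from h import *
S={n:pickle.load(open(n+'.pkl','rb')) for n in('top','side')}
for n in S:
    h=cv2.cvtColor(S[n]['image'],cv2.COLOR_RGB2HSV)
    pts={'top':[(324,160),(321,197),(415,196),(411,238),(431,238),(324,180)],'side':[(371,196),(323,211),(377,288),(305,307),(371,180)]}[n]
    print(n,[tuple(h[v,u]) for u,v in pts])
col={'blue':((105,150,80),(130,255,255)),'red':((0,200,80),(6,255,255)),'green':((45,120,50),(80,255,255)),'yellow':((22,150,120),(35,255,255)),'mar':((2,0,190),(25,255,255)),'ring':((22,100,70),(35,255,255))}
J={'top':[('blue',192,206,25,.009),('red',235,205,25,.009),('green',235,248,25,.009),('yellow',191,249,25,.009),('mar',321,197,14,.010),('mar',323,245,14,.010),('ring',421,238,18,.010)],
'side':[('blue',277,148,25,.009),('red',288,166,25,.009),('green',249,175,25,.009),('yellow',240,156,25,.009),('mar',323,211,14,.010),('mar',273,225,14,.010),('ring',319,307,24,.010)]}
for n in J:
    for c,u,v,r,z in J[n]:
        try: print(n,c,disc(S[n],z,u,v,r,*col[c]))
        except Exception as e: print(n,c,e)
t=S['top'];s=S['side']
print('box',plane(t,324,151.5,.034),plane(s,370.5,192.5,.034))
print('knob',plane(t,420,186,.074),plane(s,379,262,.066)); print('foot',plane(t,414,195,.008),plane(s,377,284,.008))
def crop(s,u,v,w=50,h=45): return cv2.resize(s['image'][v-h:v+h,u-w:u+w,::-1],None,fx=4,fy=4,interpolation=cv2.INTER_CUBIC)
cv2.imwrite('pics/c1.png',np.hstack([np.vstack([crop(t,324,165,50,35),crop(t,418,195,50,35)]),np.vstack([crop(s,371,200,50,35),crop(s,378,275,50,35)])]))
E
```

```text
top [(np.uint8(16), np.uint8(139), np.uint8(211)), (np.uint8(19), np.uint8(64), np.uint8(232)), (np.uint8(22), np.uint8(88), np.uint8(227)), (np.uint8(22), np.uint8(177), np.uint8(217)), (np.uint8(22), np.uint8(176), np.uint8(222)), (np.uint8(14), np.uint8(176), np.uint8(161))]
side [(np.uint8(15), np.uint8(130), np.uint8(196)), (np.uint8(10), np.uint8(179), np.uint8(227)), (np.uint8(17), np.uint8(94), np.uint8(208)), (np.uint8(20), np.uint8(154), np.uint8(192)), (np.uint8(13), np.uint8(144), np.uint8(142))]
top blue [0.5515 0.2805 0.0835 0.0838]
top red [0.5539 0.1686 0.0841 0.0846]
top green [0.4422 0.1663 0.0839 0.0842]
top yellow [0.4397 0.2783 0.084  0.0851]
top mar [ 0.5728 -0.0539  0.0386  0.0392]
top mar [ 0.4488 -0.0581  0.0386  0.0393]
top ring [ 0.4644 -0.3067  0.0515  0.0554]
side blue [0.5477 0.2793 0.0801 0.0818]
side red [0.5498 0.1679 0.0798 0.0847]
side green [0.4382 0.1661 0.0828 0.085 ]
side yellow [0.4356 0.2775 0.0832 0.0876]
side mar [ 0.569  -0.053   0.0384  0.0394]
side mar [ 0.4448 -0.057   0.039   0.0393]
side ring need at least one array to concatenate
box [ 0.68701688 -0.06262467  0.034     ] [ 0.68822718 -0.06154595  0.034     ]
knob [ 0.58469181 -0.29530187  0.074     ] [ 0.58321734 -0.29613368  0.066     ]
foot [ 0.57574603 -0.29566456  0.008     ] [ 0.58306374 -0.29822568  0.008     ]
```

View pics/c1.png

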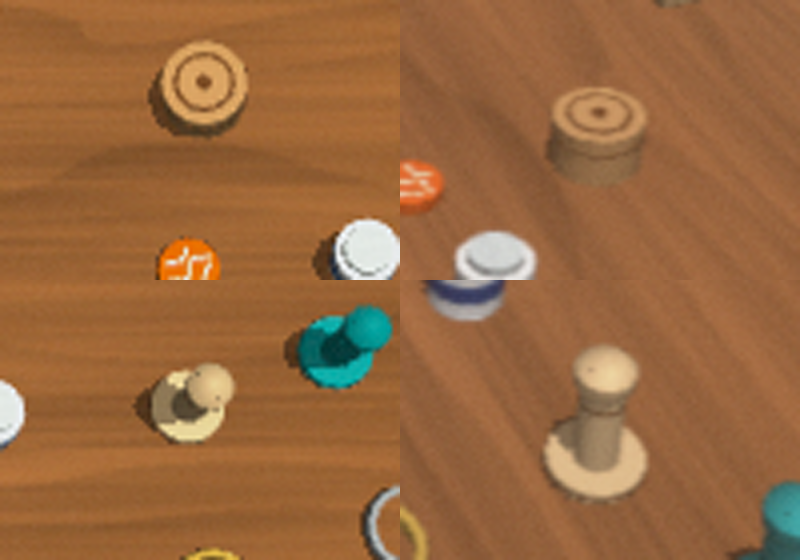

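The crop shows the box lid dot at top (324.8,150.5) and side (370.8,193), and the stacker upright with its foot near (414,196). The two views agree to about 4 mm and the sizes match the given ones. I'll move over the brass ring and align the tool with the world axes.

>>> jog_arm(
  plan=[
    [[1,-0.35,0.244,0.06,0,0,17.3],[1,-0.35,0.244,0.06,0,0,17.3],[1,-0.35,0.244,0.06,0,0,17.3],[1,-0.35,0.244,0.06,0,0,17.3],[1,-0.35,0.244,0.06,0,0,17.3],[1,-0.35,0.244,0.06,0,0,17.3],[1,-0.35,0.244,0.06,0,0,17.3],[1,-0.35,0.244,0.06,0,0,17.3],[1,-0.35,0.244,0.06,0,0,17.3],[1,-0.35,0.244,0.06,0,0,17.3],[1,-0.35,0.244,0.06,0,0,17.3],[1,-0.35,0.244,0.06,0,0,17.3]],
  ],
)

```text
clock: 1.6
tool_pos: [0.4621, -0.3077, 0.1666]
orientation: [-180.0, 0.0, 180.0]
force: [-0.3, -0.2, -0.2]
opening: 0.0878
gripper_force: 0.0
```

```bash
cat >> h.py <<'E'
def wrist(name=None):
    from plant import ctrl
    from scipy.spatial.transform import Rotation as Ro
    o=ctrl.get_obs(); s=ctrl.snapshot('wrist'); T=np.eye(4)
    T[:3,:3]=Ro.from_euler('xyz',o['orientation'],degrees=True).as_matrix();T[:3,3]=o['tool_pos']
    M=np.linalg.inv(T@s['T_tool_cam']); s['R']=M[:3,:3]; s['t']=M[:3,3]
    if name: cv2.imwrite(f'pics/{name}.png',s['image'][:,:,::-1]); pickle.dump(s,open(name+'.pkl','wb'))
    print(o['clock'],np.round(o['tool_pos'],4),np.round(o['orientation'],2),o['opening'])
    return s
E
python3 - <<'E'
from h import *
s=wrist('w1')
for n,X in dict(ring=(.463,-.306,.01),stk=(.58,-.297,.0),knob=(.58,-.297,.074)).items(): print(n,proj(s,X))
E
```

```text
1.6 [ 0.4621 -0.3077  0.1666] [-1.8000e+02  1.0000e-02  1.7997e+02] 0.08777070318258605
ring [319.35521003 185.77707597]
stk [326.26681208 273.7671441 ]
knob [328.70336437 311.41045589]
```

View pics/w1.png

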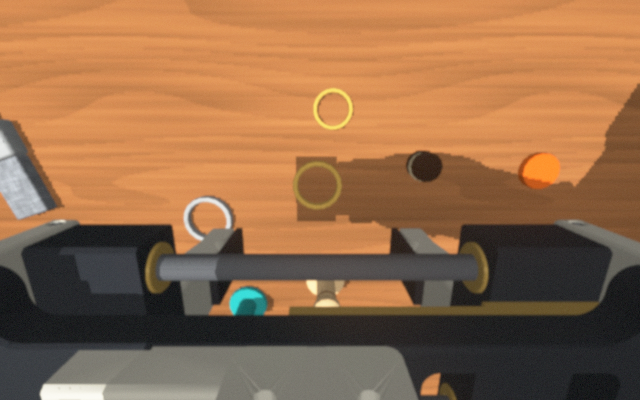

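The wrist view shows the brass ring at (317,185), within about 2 mm of the prediction. The smaller ring is at (333,108). I'll go down and grip.

>>> jog_arm(
  plan=[
    [[1,-0.001,0,0.06,0,0,0],[1,-0.001,0,0.12,0,0,0],[1,-0.001,0,0.15,0,0,0],[1,-0.001,0,0.163,0,0,0],[1,-0.001,0,0.163,0,0,0],[0,-0.001,0,0.163,0,0,0],[0,-0.001,0,0.163,0,0,0],[0,-0.001,0,0.163,0,0,0],[0,-0.001,0,0.163,0,0,0],[0,-0.001,0,0.163,0,0,0],[0,-0.001,0,0.163,0,0,0],[0,-0.001,0,0.13,0,0,0],[0,-0.001,0,0.06,0,0,0],[0,-0.001,0,0.03,0,0,0],[0,-0.001,0,0.03,0,0,0]],
  ],
)

```text
clock: 3.52
tool_pos: [0.4654, -0.3077, 0.1399]
orientation: [-179.9, 0.3, -179.9]
force: [-0.2, 0.3, -1.9]
opening: 0.054
gripper_force: 30.0
```

Opening 54 mm against a 56 mm ring, and the TCP is 2.4 mm off in x. I'll check the grasp from the wrist camera.

Run:
```python
from h import *
s=wrist('w2')
s2=wrist()
```

```text
3.525 [ 0.4654 -0.3077  0.1399] [-179.89    0.35 -179.94] 0.0539802430817246
3.575 [ 0.4641 -0.3071  0.1377] [-1.7998e+02  1.6000e-01 -1.7996e+02] 0.05442395983433159
```

View pics/w2.png

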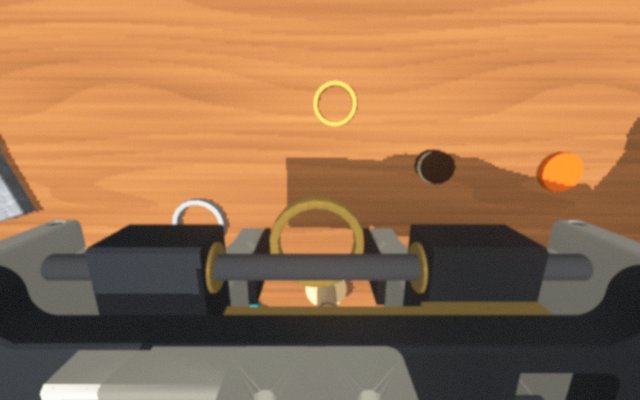

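Run:
```python
from h import *
s=pickle.load(open('w2.pkl','rb'))
z=.1399+.007
a=plane(s,317,199,z);l=plane(s,270,240,z);r=plane(s,364,240,z);print(a,l,r,r-l)
```

```text
[ 0.43623779 -0.30905058  0.1469    ] [ 0.46066246 -0.33596891  0.1469    ] [ 0.46063848 -0.28213243  0.1469    ] [-2.39804931e-05  5.38364742e-02  0.00000000e+00]
```

Ring centred in the grip to about 1 mm. Carrying it to red.

>>> jog_arm(
  plan=[
    [[0,-0.089,0.476,0,0,0,0],[0,-0.089,0.476,0,0,0,0],[0,-0.089,0.476,0,0,0,0],[0,-0.089,0.476,0,0,0,0],[0,-0.089,0.476,0,0,0,0],[0,-0.089,0.476,0,0,0,0],[0,-0.089,0.476,0,0,0,0],[0,-0.089,0.476,0,0,0,0],[0,-0.089,0.476,0,0,0,0],[0,-0.089,0.476,0,0,0,0],[0,-0.089,0.476,0,0,0,0],[0,-0.089,0.476,0.05,0,0,0],[0,-0.089,0.476,0.09,0,0,0],[0,-0.089,0.476,0.1,0,0,0],[0,-0.089,0.476,0.1,0,0,0]],
  ],
)

```text
clock: 5.5
tool_pos: [0.5524, 0.1685, 0.0368]
orientation: [-180.0, -0.0, -180.0]
force: [-0.8, 0.2, 0.4]
opening: 0.054
gripper_force: 30.0
```

>>> jog_arm(
  plan=[
    [[0,0,0,0.015,0,0,0],[0,0,0,0.0245,0,0,0],[0,0,0,0.0245,0,0,0],[0.76,0,0,0.0245,0,0,0],[0.76,0,0,0.0245,0,0,0],[0.76,0,0,0.0245,0,0,0],[0.76,0,0,0,0,0,0],[1,0,0,-0.05,0,0,0],[1,-0.019,-0.222,-0.08,0,0,0],[1,-0.019,-0.222,-0.08,0,0,0],[1,-0.019,-0.222,-0.08,0,0,0],[1,-0.019,-0.222,-0.08,0,0,0],[1,-0.019,-0.222,-0.08,0,0,0],[1,-0.019,-0.222,-0.08,0,0,0],[1,-0.019,-0.222,-0.08,0,0,0],[1,-0.019,-0.222,-0.08,0,0,0]],
  ],
)

```text
clock: 7.5
tool_pos: [0.5713, -0.052, 0.1165]
orientation: [-180.0, -0.0, -179.9]
force: [0.3, -0.8, 0.9]
opening: 0.0874
gripper_force: 0.0
```

Run:
```python
from h import *
s=wrist('w3')
print(disc(s,.010,320,190,45,(2,0,190),(25,255,255)), [proj(s,(.571,-.0535,.01)), proj(s,(.6876,-.0622,.034))])
from plant import ctrl
t=ctrl.snapshot('top'); pickle.dump(t,open('top1.pkl','wb'))
cv2.imwrite('pics/m1.png',np.vstack([cv2.resize(t['image'][170:290,150:310,::-1],(480,360)),cv2.resize(s['image'][:,:,::-1],(384,240))]) if 0 else np.hstack([cv2.resize(t['image'][170:290,150:310,::-1],(400,300)),cv2.resize(s['image'][:,:,::-1],(400,300))]))
```

```text
7.5 [ 0.5713 -0.052   0.1165] [-1.8000e+02 -1.0000e-02 -1.7987e+02] 0.08739211747129129
[ 0.5666 -0.0502  0.0859  0.0882] [array([316.58238273, 196.24901688]), array([307.65574082, 316.74145573])]
```

View pics/m1.png

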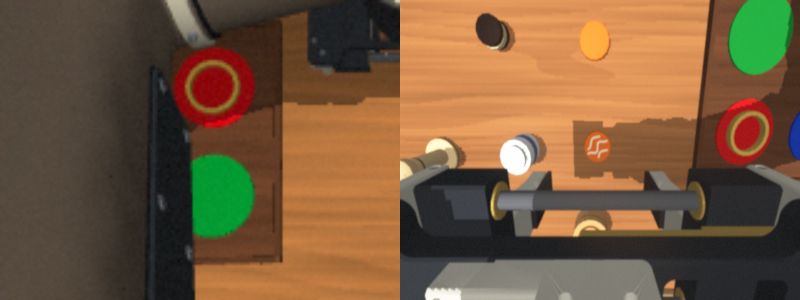

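The ring sits centred on red. The marbled striker is at wrist pixel (317,196), as predicted. Gripping it.

>>> jog_arm(
  plan=[
    [[1,0,0,0.06,0,0,0],[1,0,0,0.1,0,0,0],[1,0,0,0.1135,0,0,0],[1,0,0,0.1135,0,0,0],[0,0,0,0.1135,0,0,0],[0,0,0,0.1135,0,0,0],[0,0,0,0.1135,0,0,0],[0,0,0,0.1135,0,0,0],[0,0,0,0.1135,0,0,0],[0,0,0,0.1135,0,0,0],[0,0,0,0.1135,0,0,0],[0,0,0,0.08,0,0,0],[0,0,0,0.03,0,0,0],[0,0,0,0.03,0,0,0],[0,0,0,0.03,0,0,0]],
  ],
)

```text
clock: 9.48
tool_pos: [0.571, -0.0529, 0.0864]
orientation: [180.0, 0.0, -180.0]
force: [-0.0, -0.7, -0.7]
opening: 0.0397
gripper_force: 30.0
```

Run:
```python
from h import *
s=wrist('w4')
h=cv2.cvtColor(s['image'],cv2.COLOR_RGB2HSV);m=cv2.inRange(h,(3,190,120),(12,255,255));m[:150]=0;m[265:]=0;m[:,:250]=0;m[:,390:]=0
y,x=np.nonzero(m);print(x.min(),x.max(),y.min(),y.max(),plane(s,x[y==y.min()].mean(),y.min(),.087+.007))
```

```text
9.475 [ 0.571  -0.0529  0.0864] [ 1.7998e+02  1.0000e-02 -1.7997e+02] 0.039660108550976965
282 351 209 253 [ 0.54749754 -0.05453158  0.094     ]
```

>>> jog_arm(
  plan=[
    [[0,0.0205,0.334,-0.02,0,0,0],[0,0.0205,0.334,-0.02,0,0,0],[0,0.0205,0.334,-0.02,0,0,0],[0,0.0205,0.334,-0.02,0,0,0],[0,0.0205,0.334,-0.02,0,0,0],[0,0.0205,0.334,-0.02,0,0,0],[0,0.0205,0.334,-0.02,0,0,0],[0,0.0205,0.334,-0.02,0,0,0],[0,0.0205,0.334,-0.02,0,0,0],[0,0.0205,0.334,0.03,0,0,0],[0,0.0205,0.334,0.06,0,0,0],[0,0.0205,0.334,0.0745,0,0,0],[0,0.0205,0.334,0.0745,0,0,0],[0,0.0205,0.334,0.0745,0,0,0],[0.6,0.0205,0.334,0.0745,0,0,0],[0.6,0.0205,0.334,0.0745,0,0,0],[0.6,0.0205,0.334,0.0745,0,0,0],[0.6,0.0205,0.334,0.05,0,0,0],[0.6,0.0205,0.334,-0.02,0,0,0],[1,0.0205,0.334,-0.02,0,0,0]],
  ],
)

```text
clock: 12.02
tool_pos: [0.5529, 0.2829, 0.1116]
orientation: [179.7, 0.4, -179.9]
force: [0.1, 0.0, -0.7]
opening: 0.0584
gripper_force: 0.0
```

>>> jog_arm(
  plan=[
    [[1,-0.138,-0.343,-0.03,0,0,0],[1,-0.138,-0.343,-0.03,0,0,0],[1,-0.138,-0.343,-0.03,0,0,0],[1,-0.138,-0.343,-0.03,0,0,0],[1,-0.138,-0.343,-0.03,0,0,0],[1,-0.138,-0.343,-0.03,0,0,0],[1,-0.138,-0.343,-0.03,0,0,0],[1,-0.138,-0.343,-0.03,0,0,0],[1,-0.138,-0.343,-0.03,0,0,0],[1,-0.138,-0.343,-0.03,0,0,0],[1,-0.138,-0.343,-0.03,0,0,0]],
  ],
)

```text
clock: 13.4
tool_pos: [0.6888, -0.0609, 0.1367]
orientation: [180.0, 0.0, -179.9]
force: [1.0, -0.1, 0.7]
opening: 0.0881
gripper_force: 0.0
```

Run:
```python
from h import *
S={n:pickle.load(open(n+'.pkl','rb')) for n in('top','side')}
print(plane(S['top'],324.8,150.5,.034),plane(S['side'],370.75,193,.034))
s=wrist('w5'); print(proj(s,(.6885,-.063,.034)))
from plant import ctrl
t=ctrl.snapshot('top'); pickle.dump(t,open('top2.pkl','wb'))
cv2.imwrite('pics/m2.png',np.hstack([cv2.resize(t['image'][170:290,150:310,::-1],(400,300)),cv2.resize(s['image'][:,:,::-1],(400,300))]))
```

```text
[ 0.68969475 -0.06471632  0.034     ] [ 0.68785368 -0.0635824   0.034     ]
13.4 [ 0.6888 -0.0609  0.1367] [ 1.8000e+02  1.0000e-02 -1.7988e+02] 0.08812618435247284
[315.96134741 197.25467158]
```

View pics/m2.png

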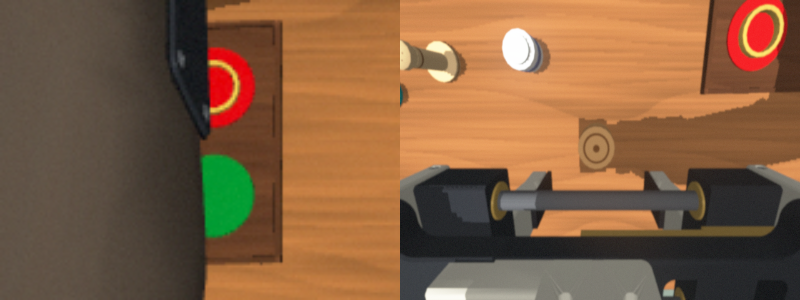

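Red still shows the ring centred. The box lid dot is at wrist pixel (314,199), about 2 mm from the prediction. Gripping the box.

>>> jog_arm(
  plan=[
    [[1,0,-0.001,0.06,0,0,0],[1,0,-0.001,0.11,0,0,0],[1,0,-0.001,0.133,0,0,0],[1,0,-0.001,0.133,0,0,0],[0,0,-0.001,0.133,0,0,0],[0,0,-0.001,0.133,0,0,0],[0,0,-0.001,0.133,0,0,0],[0,0,-0.001,0.133,0,0,0],[0,0,-0.001,0.133,0,0,0],[0,0,-0.001,0.133,0,0,0],[0,0,-0.001,0.1,0,0,0],[0,0,-0.001,0.05,0,0,0],[0,0,-0.001,0.03,0,0,0],[0,0,-0.001,0.03,0,0,0]],
  ],
)

```text
clock: 15.25
tool_pos: [0.6899, -0.0627, 0.1085]
orientation: [180.0, 0.2, -179.9]
force: [-0.1, -0.7, -1.7]
opening: 0.0557
gripper_force: 30.0
```

>>> jog_arm(
  plan=[
    [[0,0.248,0.23,-0.02,0,0,0],[0,0.248,0.23,-0.02,0,0,0],[0,0.248,0.23,-0.02,0,0,0],[0,0.248,0.23,-0.02,0,0,0],[0,0.248,0.23,-0.02,0,0,0],[0,0.248,0.23,-0.02,0,0,0],[0,0.248,0.23,-0.02,0,0,0],[0,0.248,0.23,-0.02,0,0,0],[0,0.248,0.23,-0.02,0,0,0],[0,0.248,0.23,0.04,0,0,0],[0,0.248,0.23,0.08,0,0,0],[0,0.248,0.23,0.0935,0,0,0],[0,0.248,0.23,0.0935,0,0,0],[0,0.248,0.23,0.0935,0,0,0],[0.76,0.248,0.23,0.0935,0,0,0],[0.76,0.248,0.23,0.0935,0,0,0],[0.76,0.248,0.23,0.0935,0,0,0],[0.76,0.248,0.23,0.05,0,0,0],[0.76,0.248,0.23,-0.02,0,0,0],[1,0.248,0.23,-0.07,0,0,0]],
  ],
)

```text
clock: 17.75
tool_pos: [0.4405, 0.1668, 0.1788]
orientation: [180.0, 0.0, -179.9]
force: [1.5, 0.9, -0.8]
opening: 0.0718
gripper_force: 0.0
```

>>> jog_arm(
  plan=[
    [[1,-0.1425,-0.463,0,0,0,0],[1,-0.1425,-0.463,0,0,0,0],[1,-0.1425,-0.463,0,0,0,0],[1,-0.1425,-0.463,0,0,0,0],[1,-0.1425,-0.463,0,0,0,0],[1,-0.1425,-0.463,0,0,0,0],[1,-0.1425,-0.463,0,0,0,0],[1,-0.1425,-0.463,0,0,0,0],[1,-0.1425,-0.463,0,0,0,0],[1,-0.1425,-0.463,0,0,0,0],[1,-0.1425,-0.463,0,0,0,0],[1,-0.1425,-0.463,0,0,0,0]],
  ],
)

```text
clock: 19.25
tool_pos: [0.5837, -0.2949, 0.1771]
orientation: [-180.0, 0.0, -179.9]
force: [0.5, -0.2, 0.1]
opening: 0.0876
gripper_force: 0.0
```

Run:
```python
from h import *
s=wrist('w6'); print(proj(s,(.583,-.297,.008)),proj(s,(.583,-.297,.064)))
from plant import ctrl
t=ctrl.snapshot('top'); pickle.dump(t,open('top3.pkl','wb'))
col={'blue':((105,150,80),(130,255,255)),'red':((0,200,80),(6,255,255)),'green':((45,120,50),(80,255,255)),'mar':((7,0,190),(25,255,255)),'ring':((15,80,70),(35,255,255)),'box':((10,60,70),(25,190,255))}
for c,u,v,r,z in [('ring',235,205,17,.019),('mar',192,206,17,.019),('box',235,248,19,.043),('mar',323,245,14,.01)]:
    print(c,disc(t,z,u,v,r,*col[c]))
cv2.imwrite('pics/m3.png',np.hstack([cv2.resize(t['image'][170:290,150:310,::-1],(400,300)),cv2.resize(s['image'][:,:,::-1],(400,300))]))
```

```text
19.25 [ 0.5837 -0.2949  0.1771] [-1.8000e+02  4.0000e-02 -1.7987e+02] 0.08758437869016825
[316.05896765 181.99623187] [316.0119086  194.03643711]
ring [0.5528 0.168  0.0539 0.0554]
mar [0.5516 0.2802 0.0372 0.0383]
box [0.4425 0.1686 0.069  0.0915]Traceback (most recent call last):
  File "<stdin>", line 7, in <module>
  File "h.py", line 17, in disc
    P=np.array([plane(s,x,y,z)[:2] for x,y in blob(s,*a)])
                                              ~~~~^^^^^^
  File "h.py", line 15, in blob
    return cv2.convexHull(np.vstack([x for x in c if len(x)>3])).reshape(-1,2).astype(float)
                          ~~~~~~~~~^^^^^^^^^^^^^^^^^^^^^^^^^^^^
    return _nx.concatenate(arrs, 0, dtype=dtype, casting=casting)
           ~~~~~~~~~~~~~~~^^^^^^^^^^^^^^^^^^^^^^^^^^^^^^^^^^^^^^^
ValueError: need at least one array to concatenate
```

Run:
```python
from h import *
t=pickle.load(open('top3.pkl','rb'));s=pickle.load(open('w6.pkl','rb'))
cv2.imwrite('pics/m3.png',np.hstack([cv2.resize(t['image'][170:290,150:310,::-1],(400,300)),cv2.resize(s['image'][100:300,200:440,::-1],(400,333))[:300]]))
```

```text
(no output)
```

View pics/m3.png

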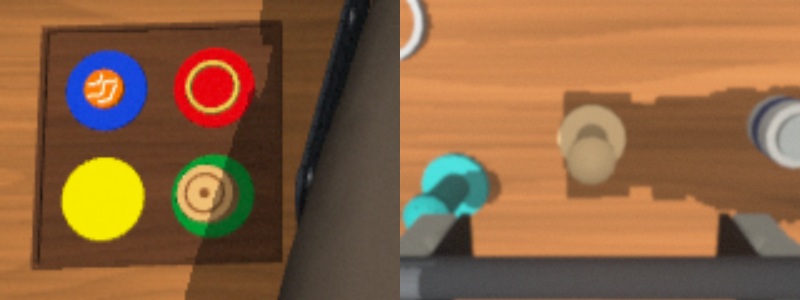

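Striker, ring and box sit on their pads. The stacker foot is at wrist pixel (315,182) and its knob at (314,196), within 2 mm of the prediction. Gripping the stem.

>>> jog_arm(
  plan=[
    [[1,0,-0.001,0.05,0,0,0],[1,0,-0.001,0.1,0,0,0],[1,0,-0.001,0.14,0,0,0],[1,0,-0.001,0.159,0,0,0],[1,0,-0.001,0.159,0,0,0],[0,0,-0.001,0.159,0,0,0],[0,0,-0.001,0.159,0,0,0],[0,0,-0.001,0.159,0,0,0],[0,0,-0.001,0.159,0,0,0],[0,0,-0.001,0.159,0,0,0],[0,0,-0.001,0.159,0,0,0],[0,0,-0.001,0.159,0,0,0],[0,0,-0.001,0.159,0,0,0],[0,0,-0.001,0.12,0,0,0],[0,0,-0.001,0.06,0,0,0],[0,0,-0.001,0.03,0,0,0],[0,0,-0.001,0.03,0,0,0]],
  ],
)

```text
clock: 21.48
tool_pos: [0.5851, -0.2973, 0.1499]
orientation: [-179.9, 0.3, -179.9]
force: [0.2, 1.2, -0.9]
opening: 0.0267
gripper_force: 30.0
```

Run:
```python
from h import *
t=pickle.load(open('top3.pkl','rb'))
print(plane(t,231.6,247.2,.043))
```

```text
[0.44133469 0.16620174 0.043     ]
```

Opening is 26.7 mm against a 22 mm stem, so I'll check the grasp.

Run:
```python
from h import *
from plant import ctrl
s=wrist('w7'); t=ctrl.snapshot('side');pickle.dump(t,open('side2.pkl','wb'))
p=proj(t,(.583,-.298,.17)).astype(int);print(p, proj(t,(.583,-.298,.132)))
c=t['image'][max(p[1]-60,0):p[1]+90,p[0]-100:p[0]+100,::-1]
cv2.imwrite('pics/m4.png',np.hstack([cv2.resize(c,(400,300)),cv2.resize(s['image'][100:300,200:440,::-1],(400,333))[:300]]))
```

```text
21.475 [ 0.5851 -0.2973  0.1499] [-179.92    0.31 -179.94] 0.026701098180794736
[384 218] [382.52524089 235.78467426]
```

View pics/m4.png

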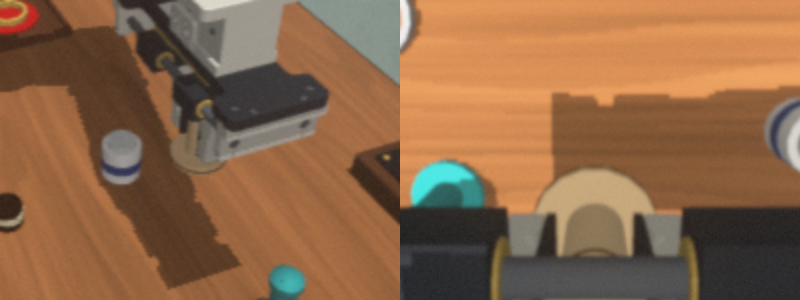

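The stacker hangs upright: its foot is at side-crop (198,152), against (197,155) predicted. Carrying it to yellow.

>>> jog_arm(
  plan=[
    [[0,0.145,0.576,0,0,0,0],[0,0.145,0.576,0,0,0,0],[0,0.145,0.576,0,0,0,0],[0,0.145,0.576,0,0,0,0],[0,0.145,0.576,0,0,0,0],[0,0.145,0.576,0,0,0,0],[0,0.145,0.576,0,0,0,0],[0,0.145,0.576,0,0,0,0],[0,0.145,0.576,0,0,0,0],[0,0.145,0.576,0,0,0,0],[0,0.145,0.576,0,0,0,0],[0,0.145,0.576,0,0,0,0],[0,0.145,0.576,0,0,0,0],[0,0.145,0.576,0.05,0,0,0],[0,0.145,0.576,0.09,0,0,0],[0,0.145,0.576,0.105,0,0,0],[0,0.145,0.576,0.105,0,0,0],[0,0.145,0.576,0.105,0,0,0]],
  ],
)

```text
clock: 23.82
tool_pos: [0.4389, 0.2796, 0.043]
orientation: [179.9, 0.1, -180.0]
force: [0.4, 0.9, -0.4]
opening: 0.0264
gripper_force: 30.0
```

>>> jog_arm(
  plan=[
    [[0,0,0,0.008,0,0,0],[0,0,0,0.013,0,0,0],[0,0,0,0.0155,0,0,0],[0,0,0,0.0155,0,0,0],[0,0,0,0.0155,0,0,0]],
  ],
)

```text
clock: 24.45
tool_pos: [0.4381, 0.279, 0.0264]
orientation: [-180.0, 0.0, -179.9]
force: [-2.0, -1.2, 5.4]
opening: 0.0266
gripper_force: 30.0
```

>>> jog_arm(
  plan=[
    [[0.6,0,0,0,0,0,0],[0.6,0,0,0,0,0,0],[0.6,0,0,0,0,0,0],[0.6,0,0,0,0,0,0],[0.6,0,0,-0.03,0,0,0],[0.6,0,0,-0.08,0,0,0],[0.6,0,0,-0.14,0,0,0],[0.6,0,-0.2,-0.17,0,0,0],[0.6,0,-0.4,-0.17,0,0,0],[0.6,0,-0.4,-0.17,0,0,0],[0.6,0,-0.4,-0.17,0,0,0],[0.6,0,-0.4,-0.17,0,0,0],[0.6,0,-0.4,-0.17,0,0,0],[0.6,0,-0.4,-0.17,0,0,0],[0.6,0,-0.4,-0.17,0,0,0],[0.6,0,-0.4,-0.17,0,0,0]],
  ],
)

```text
clock: 26.45
tool_pos: [0.4383, -0.1209, 0.196]
orientation: [180.0, -0.0, -180.0]
force: [-0.1, 0.3, -0.1]
opening: 0.0526
gripper_force: 0.0
```

Run:
```python
from h import *
from plant import ctrl
a=ctrl.snapshot('top');b=ctrl.snapshot('side')
cv2.imwrite('pics/m5.png',np.hstack([cv2.resize(a['image'][170:290,150:310,::-1],(400,300)),cv2.resize(b['image'][120:210,200:320,::-1],(400,300))]))
print(proj(a,(.4397,.2783,.083))-[150,170],proj(a,(.4397,.2783,.017))-[150,170],proj(b,(.4356,.2775,.017))-[200,120])
```

```text
[30.08310916 77.08652066] [39.62212507 78.80916939] [38.84528266 32.99822088]
```

View pics/m5.png

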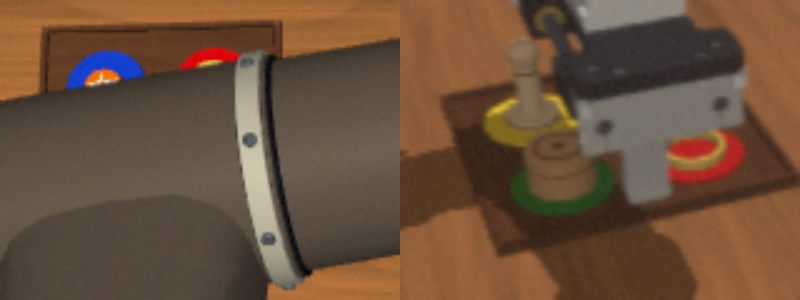

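The stacker stands upright and centred on yellow, with its foot at (527,112) against a pad centre of (529,110). The other three sit on their pads. Handing in.

```bash
python3 -c "
from plant import ctrl
print(ctrl.close_job())"
```

```text
the job is handed in; nothing more can be done
None
```

I placed all four pieces upright on their pads and let them go, about 1–2 mm off centre as measured, without handling the plain striker or steel ring. The job was handed in at about 26.5 s; no verdict came back.

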